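Find the loose cover bolt and hold its nut cap open

TASK

One of the three bolts on the green gear cover is loose, and I need to get at its nut. Tap the heads of the three bolts with the fingertips, all three in turn from left to right, each firmly enough (about 5 N) that the loose one gives way and sinks; then take the lug of the yellow cap behind that bolt, lift the cap more than halfway open and finish holding it there, without letting go. Leave the other two caps shut and do not disturb the tools and parts lying around.

Things in the scene. Friction and masses are not known exactly. Their poses are not given: they have to be found in the camera images.
- housing: green cast gear cover fixed to the bench (grey foot 170 x 280 mm, green block 150 x 260 mm, top 40 mm high), turned by up to 0.3 rad. Origin: centre of its underside; x away from the robot, y along the row to the left, z up. Three like stations at y = +85 (left), 0 (middle), -85 mm (right): a bolt in front at x = -55 mm and behind it a yellow hinged cap, x = -10 to 48 mm, over its nut
- bolt_left_top (a point): centre of the top of the left bolt's steel hexagon head, 19 mm across flats, at (-55, +85, 60) mm in the housing frame, 16 mm above the dark seat ring round it (32 mm across); moves down with the bolt
- bolt_left (a joint): how far the left bolt has sunk, m: 0 at the start. A tight bolt does not move (well under 1 mm); the loose one, one of the three, looks the same but slides down to its stop at 0.006 when pressed with more than about 3 N, and stays down
- bolt_middle_top (a point): centre of the top of the middle bolt's steel hexagon head, 19 mm across flats, at (-55, 0, 60) mm in the housing frame, 16 mm above the dark seat ring round it (32 mm across); moves down with the bolt
- bolt_middle (a joint): how far the middle bolt has sunk, m: 0 at the start. A tight bolt does not move (well under 1 mm); the loose one, one of the three, looks the same but slides down to its stop at 0.006 when pressed with more than about 3 N, and stays down
- bolt_right_top (a point): centre of the top of the right bolt's steel hexagon head, 19 mm across flats, at (-55, -85, 60) mm in the housing frame, 16 mm above the dark seat ring round it (32 mm across); moves down with the bolt
- bolt_right (a joint): how far the right bolt has sunk, m: 0 at the start. A tight bolt does not move (well under 1 mm); the loose one, one of the three, looks the same but slides down to its stop at 0.006 when pressed with more than about 3 N, and stays down
- cap_left_lug (a point): centre of the round head of the black upright lift lug on the left cap: a disc 20 mm across, 12 mm thick along the housing's y, to be pinched from above (it may turn between the fingers), on a stem 12 x 12 mm; cap shut, it is at (0, +85, 87) mm in the housing frame, 28 mm above the cap's yellow plate (58 x 54 x 5 mm)
- cap_left_hinge (a point): middle of the left cap's hinge axis, which runs along the housing's y, at (50, +85, 56) mm in the housing frame; the lug centre is 50 mm in front of it and 31 mm above it when shut
- cap_left (a joint): opening of the left cap, rad: 0 shut, 1.4 its stop; the lug side goes up and over, away from the robot. A spring (1 to 3 N at the lug) shuts it when let go
- cap_middle_lug (a point): centre of the round head of the black upright lift lug on the middle cap: a disc 20 mm across, 12 mm thick along the housing's y, to be pinched from above (it may turn between the fingers), on a stem 12 x 12 mm; cap shut, it is at (0, 0, 87) mm in the housing frame, 28 mm above the cap's yellow plate (58 x 54 x 5 mm)
- cap_middle_hinge (a point): middle of the middle cap's hinge axis, which runs along the housing's y, at (50, 0, 56) mm in the housing frame; the lug centre is 50 mm in front of it and 31 mm above it when shut
- cap_middle (a joint): opening of the middle cap, rad: 0 shut, 1.4 its stop; the lug side goes up and over, away from the robot. A spring (1 to 3 N at the lug) shuts it when let go
- cap_right_lug (a point): centre of the round head of the black upright lift lug on the right cap: a disc 20 mm across, 12 mm thick along the housing's y, to be pinched from above (it may turn between the fingers), on a stem 12 x 12 mm; cap shut, it is at (0, -85, 87) mm in the housing frame, 28 mm above the cap's yellow plate (58 x 54 x 5 mm)
- cap_right_hinge (a point): middle of the right cap's hinge axis, which runs along the housing's y, at (50, -85, 56) mm in the housing frame; the lug centre is 50 mm in front of it and 31 mm above it when shut
- cap_right (a joint): opening of the right cap, rad: 0 shut, 1.4 its stop; the lug side goes up and over, away from the robot. A spring (1 to 3 N at the lug) shuts it when let go
- spanner_0: steel combination spanner 210x35x11 mm lying in front of the gear cover; a bystander, loose; origin at the centre of its underside
- spanner_3: steel combination spanner 232x38x11 mm, left part of the bench; a bystander, loose; origin at the centre of its underside
- pliers_0: red-handled pliers 177x56x12 mm, left part of the bench; a bystander, loose; origin at the centre of its underside
- parts_tin: round open metal dish of small parts, 92 mm across, 22 mm high, on the left; a bystander, loose; origin at the centre of its underside
- tape_measure: yellow tape measure 66x73x35 mm, on the right; a bystander, loose; origin at the centre of its underside
- screwdriver_1: green screwdriver 180 mm long, 30 mm thick, on the right; a bystander, loose; origin at the centre of its underside
- spark_plug_0: white and grey spark plug 63 mm long, 21 mm thick, to the left of the gear cover; a bystander, loose; origin at the centre of its underside

How it is judged:
On the way, in this order (a step that is already met when the one before it is completed fails the run):
1. the left bolt's head is tapped with the fingers (more than 1.5 N) (contact force between the fingers and bolt_left above 1.5 N), for 0.02 s.
2. the middle bolt's head is tapped with the fingers (more than 1.5 N) (contact force between the fingers and bolt_middle above 1.5 N), for 0.02 s.
3. the right bolt's head is tapped with the fingers (more than 1.5 N) (contact force between the fingers and bolt_right above 1.5 N), for 0.02 s.
4. the loose bolt has sunk and its cap is held more than half open by the fingers (((value of joint bolt_left above 0.003 m and value of joint cap_left above 0.7 rad and contact force between the fingers and cap_left above 0.5 N and value of joint each of cap_middle, cap_right below 0.1 rad) or (value of joint bolt_middle above 0.003 m and value of joint cap_middle above 0.7 rad and contact force between the fingers and cap_middle above 0.5 N and value of joint each of cap_left, cap_right below 0.1 rad) or (value of joint bolt_right above 0.003 m and value of joint cap_right above 0.7 rad and contact force between the fingers and cap_right above 0.5 N and value of joint each of cap_left, cap_middle below 0.1 rad))), for 0.3 s.
At the end, for the whole second after the job is handed in: the loose bolt is down by more than 3 mm, its cap stands more than 0.7 rad open with the fingers on it (more than 0.5 N), and the other two caps are shut (under 0.1 rad) (((value of joint bolt_left above 0.003 m and value of joint cap_left above 0.7 rad and contact force between the fingers and cap_left above 0.5 N and value of joint each of cap_middle, cap_right below 0.1 rad) or (value of joint bolt_middle above 0.003 m and value of joint cap_middle above 0.7 rad and contact force between the fingers and cap_middle above 0.5 N and value of joint each of cap_left, cap_right below 0.1 rad) or (value of joint bolt_right above 0.003 m and value of joint cap_right above 0.7 rad and contact force between the fingers and cap_right above 0.5 N and value of joint each of cap_left, cap_middle below 0.1 rad))); the arm keeps its last pose, push and grip.
It fails at once if the cap of a bolt that has not given way is lifted (more than 0.3 rad) ((value of joint cap_left above 0.3 rad and value of joint bolt_left below 0.002 m) or (value of joint cap_middle above 0.3 rad and value of joint bolt_middle below 0.002 m) or (value of joint cap_right above 0.3 rad and value of joint bolt_right below 0.002 m)).
It fails at once if a tool or part lying around is moved by more than 30 mm (distance of any of spanner_0, spanner_3, pliers_0, parts_tin, tape_measure, screwdriver_1, spark_plug_0 from where it was at the start of the episode above 0.03 m).
It also fails if it takes over 48 s, if anything falls off the work surface, if the arm or the gripper's body presses on something with over 40 N, if the wrist force passes 120 N, or if a joint passes its speed limit or range.

ROBOT

A 7-joint arm with a two-finger parallel gripper is mounted at the origin on a cart in front of the work surface, level with it; the furniture and walls round the work are solid. World frame = base frame: x ahead of the robot, y to its left, z up, the work surface at z = 0. Lengths are in m, angles in rad, forces in N, time in s.
With the tool pointing down it reaches from about 0.425 to 0.925 m from the base axis. Payload 6.8 kg.
Tool frame: the origin (TCP) lies at the very end of the fingers, on their centre line; the grasp point (between the pads) lies 19 mm behind it; z points along the fingers, y is the line along which they close (so a half turn about z gives the same grasp; the last joint's range is limited). The gripper opens to 85 mm and grips with 20 to 120 N. Pads are 22 mm wide; open, the fingers measure 114 mm over their backs; the gripper's body (76 mm by 85 mm) begins 54 mm behind the grasp point. The pads swing forward as they close: fully open they stand 13 mm farther back than shut.
Start: joints at [-1.448, 0.477, 0.022, 1.555, -0.011, 1.109, -0.083], TCP at [0.154, 0.657, 0.231] pointing down, gripper open.
Joint ranges: [-2.96, 2.96], [-0.34, 2.1], [-1.41, 1.46], [0.24, 2.44], [-1.37, 4.51], [0.17, 1.92], [-2.96, 2.96]. Speed limits (rad/s): [2.39, 2.39, 3.14, 3.14, 3.14, 3.14, 3.14].

INTERFACE

Orientations are given as a unit quaternion [w, x, y, z].
In Python, from station import get_obs, read_camera, hand_in gives the robot as it stands.
- The arm moves only by the tool arm_command, never from a script. Its argument "commands" is one flat list of numbers, 7 for each row, row after row: the shift along the tool's x, y, z in m, then the turn, a rotation vector about the tool's x, y, z in degrees, then the opening, from 0 (shut) to 1 (fully open). In form: [tx, ty, tz, rx, ry, rz, fingers, tx, ty, tz, rx, ry, rz, fingers, ...]. A call has 1 to 8 rows; each row is the pose to reach, as a shift and turn from the pose commanded when the call began, along the tool's axes at that moment; what a row does not reach only later rows make up. A row lasts 1/10 s, in which the tool goes at most 50 mm and 8.59 degrees, less where a joint would pass 70% of its speed; a pose out of reach is approached as far as the arm can. A call with a gripper value outside its range is refused whole. The fingers move at their own pace and stop on an object; "force" is the grip in N (left out, the last holds). Time passes only in rows, so rows that repeat a pose let the fingers close. It gives the time, the measured TCP pose, the force, the opening and the grip force at its end, in the units of the state.
- get_obs(): the state, without advancing time (a new reading comes with each control period).
- read_camera(name): name is "scene" or "top"; returns a dict with "img" (400x640x3 uint8, red, green, blue), "camera_matrix" (3x3 intrinsics, pixels), "k1" (the pictures are not rectified: a ray, as slopes to the right and down, at radius r is drawn at 1 + k1 r^2 times it, then the intrinsics apply), "pose" (4x4, takes a point from camera to world coordinates). Camera axes: x right, y down, z forward; pixel columns grow to the right and rows downward; lengths in m; the calibration is good to about 2 mm. A picture is of the moment at which its call begins. There is no depth.
- hand_in(): hands the job in; it is judged then, once.
The state is a dict: "t": time; "q": joint angles; "joint_vel": joint speeds; "joint_torque": joint torques, N m; "eef_pos": TCP position; "tool_rot": TCP orientation; "contact_force": force on the tool from outside, world axes, zero at the start; "torque": the same for the moment, N m; "gripper_width": opening from 0.0 (shut) to 1.0 (fully open); "grasp_force": force on a finger pad.
Only numpy, scipy, OpenCV 4.12 (cv2) and the standard library are available. Lean on these libraries where they do the work, as an engineer would, in place of code of your own. Each camera call takes 0.05 s, during which the arm holds its last target. There are 200 camera calls.

## Working session

There is one attempt and no reset: what is moved stays moved. The work goes in short steps, Python scripts to look and compute and a tool call to move; the robot and the scene stay as the last step left them, time stands still between calls to the robot, and variables do not carry over. Pictures are saved under pics/ and viewed, at most 10 in all, crops included, and the job is handed in when it is done.

Besides the shell and the picture viewer there is one more tool, called after "Emit:" as name(argument=value, ...) on one line, values as JSON. arm_command: Moves the arm, as the interface text tells. Its arguments: {"type":"object","properties":{"commands":{"type":"array","items":{"type":"number"}},"force":{"type":"number"}},"required":["commands"]}

```bash
mkdir -p pics; ls; python3 - <<'E'
from station import *
import cv2
o=get_obs();print({k:o[k] for k in ('t','eef_pos','tool_rot','contact_force','gripper_width')})
for n in('top','scene'):
    r=read_camera(n);cv2.imwrite(f'pics/{n}0.png',r['img'][:,:,::-1]);print(n,r['camera_matrix'],r['k1'],r['pose'])
E
```

```text
pics
{'t': 0.0, 'eef_pos': array([0.15430339, 0.65651778, 0.23029422]), 'tool_rot': array([-5.09941855e-05,  1.15162126e-01,  9.93346267e-01, -9.35878374e-04]), 'contact_force': array([ 0.36091571,  0.81964316, -0.16300625]), 'gripper_width': 1.0020686339370195}
top [[409.12567129   0.         322.80815733]
 [  0.         409.12567129 202.46473724]
 [  0.           0.           1.        ]] 0.03379627408198401 [[-0.02836766 -0.99586133  0.08634512  0.38854308]
 [-0.9995887   0.02862507  0.00174422 -0.05717822]
 [-0.00420863 -0.08626012 -0.99626376  1.67998248]
 [ 0.          0.          0.          1.        ]]
scene [[484.13139808   0.         319.31659087]
 [  0.         484.13139808 204.29359987]
 [  0.           0.           1.        ]] -0.009882700610468864 [[ 0.71586571 -0.43192012  0.54861763 -0.45721088]
 [-0.69790803 -0.46676731  0.54318749 -1.02622126]
 [ 0.02146317 -0.77173395 -0.63558323  1.20746076]
 [ 0.          0.          0.          1.        ]]
```

View pics/top0.png

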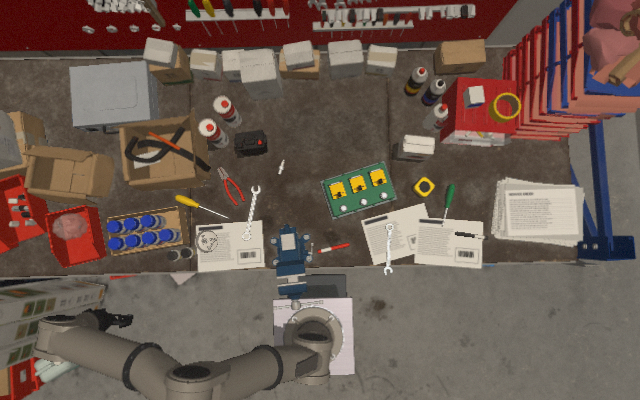

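View pics/scene0.png

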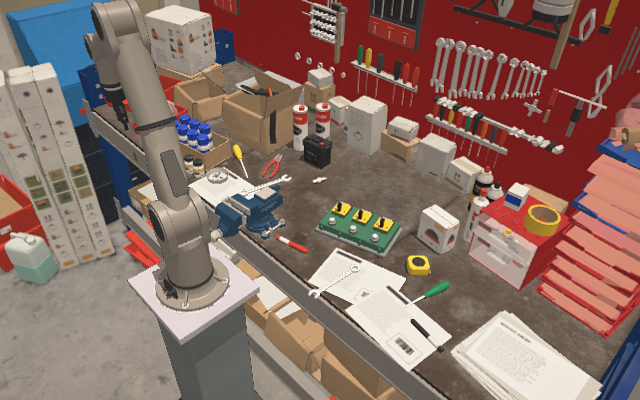

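The top view shows the green cover at about (358,190), its bolts on the near side, and a vise at (290,255). The scene view shows it at about (358,228). I'll zoom in on both.

```bash
python3 - <<'E'
import cv2,numpy as np
a=cv2.imread('pics/top0.png')[155:225,310:410];b=cv2.imread('pics/scene0.png')[190:262,308:408]
r=lambda x:cv2.resize(x,(800,int(x.shape[0]*8)),interpolation=cv2.INTER_CUBIC)
cv2.imwrite('pics/c1.png',r(a));cv2.imwrite('pics/c2.png',r(b))
E
```

```text
(no output)
```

View pics/c1.png

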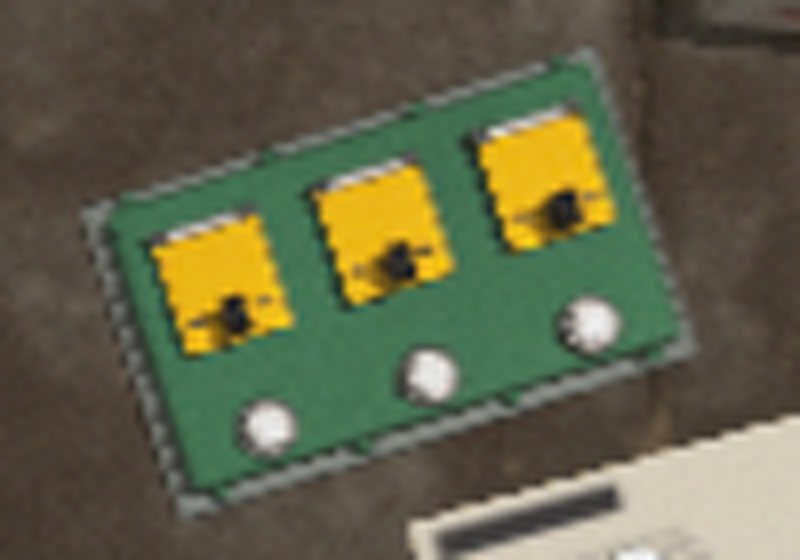

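View pics/c2.png

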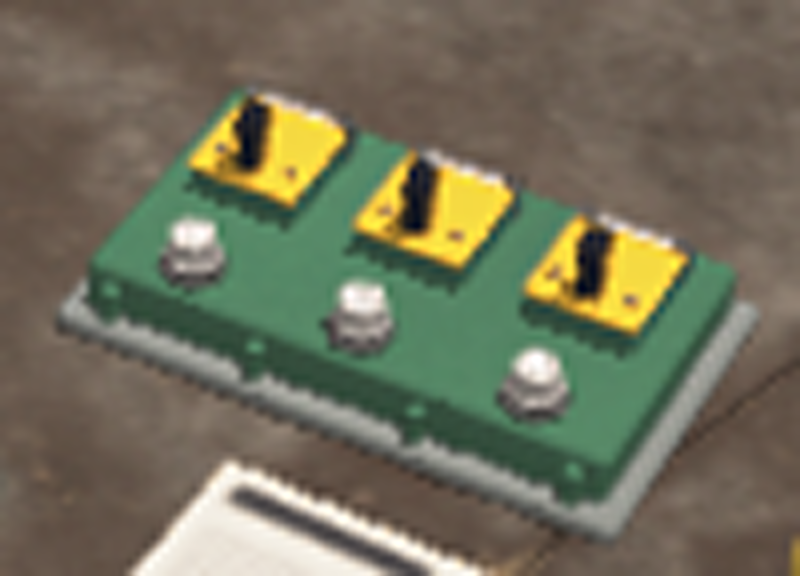

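```bash
cat > h.py <<'E'
import numpy as np,cv2
from station import *
from scipy.spatial.transform import Rotation as R
from scipy.optimize import least_squares
def proj(cam,P):
    T=np.linalg.inv(cam['pose']);p=P@T[:3,:3].T+T[:3,3]
    s=p[:,:2]/p[:,2:];s=s*(1+cam['k1']*(s**2).sum(1,keepdims=True))
    K=cam['camera_matrix'];return s*[K[0,0],K[1,1]]+K[:2,2]
def hw(p,L): # housing->world, p=(x,y,yaw)
    c,s=np.cos(p[2]),np.sin(p[2]);L=np.asarray(L,float)
    return np.c_[p[0]+c*L[:,0]-s*L[:,1],p[1]+s*L[:,0]+c*L[:,1],L[:,2]]
E
python3 - <<'E'
from h import *
b=[[-.055,y,.060] for y in(.085,0,-.085)]; l=[[0,y,.097] for y in(.085,0,-.085)]
f=[[-.085,.14,0.004],[-.085,-.14,0.004],[.085,-.14,0.004],[.085,.14,.004]]
O={'top':((310,155),[(268,425),(430,374),(591,323),(236,305),(401,253),(566,200),(186,517),(692,352),(594,52),(90,212)]),
'scene':((308,190),[(194,230),(362,294),(537,361),(252,103),(421,163),(595,233),(60,325),(615,538),(757,312)])}
cams={n:read_camera(n) for n in O}
L=np.array(b+l+f)
px={n:(np.array(c)+.5)/8-.5+o for n,(o,c) in O.items()}
def res(p,names=('top','scene')):
    return np.concatenate([(proj(cams[n],hw(p,L[:len(px[n])]))-px[n]).ravel() for n in names])
for names in(('top',),('scene',),('top','scene')):
    s=least_squares(res,[.6,-.15,.3],args=(names,),loss='soft_l1');print(names,s.x.round(4));
print(s.fun.reshape(-1,2).round(1))
np.save('p.npy',s.x)
print(hw(s.x,b).round(4),hw(s.x,[[0,y,.087] for y in(.085,0,-.085)]).round(4))
o=get_obs();print(R.from_quat(np.roll(o['tool_rot'],-1)).as_matrix().round(3),o['eef_pos'],o['t'])
E
```

```text
('top',) [ 0.583  -0.2005  0.2804]
('scene',) [ 0.5866 -0.1991  0.2948]
('top', 'scene') [ 0.5846 -0.2003  0.2873]
[[ 0.1 -0.5]
 [ 0.1 -0.7]
 [ 0.3 -1. ]
 [ 0.   0.4]
 [ 0.1  0.2]
 [ 0.2  0. ]
 [-0.8  0.1]
 [ 0.8 -0.4]
 [-0.4 -1.7]
 [-1.6 -0.8]
 [-0.4  0.6]
 [-0.2  0.6]
 [-0.1  0.6]
 [-0.1  0.2]
 [-0.1  0.4]
 [ 0.1 -0.4]
 [-1.2 -0.3]
 [-0.4  1. ]
 [ 0.1  0.7]]
[[ 0.5077 -0.1344  0.06  ]
 [ 0.5318 -0.2159  0.06  ]
 [ 0.5559 -0.2974  0.06  ]] [[ 0.5605 -0.1188  0.087 ]
 [ 0.5846 -0.2003  0.087 ]
 [ 0.6086 -0.2818  0.087 ]]
[[-0.973  0.229 -0.   ]
 [ 0.229  0.973 -0.001]
 [-0.    -0.001 -1.   ]] [0.15436222 0.65675351 0.23071576] 0.2
```

```bash
cat >> h.py <<'E'
def to(*W):  # tool-frame shifts to world points, and turn left to the housing's y
    o=get_obs();Rm=R.from_quat(np.roll(o['tool_rot'],-1));p=np.load('p.npy')
    for w in W: print('shift',(Rm.inv().apply(np.array(w)-o['eef_pos'])).round(4))
    G=np.array([[-np.cos(p[2]),-np.sin(p[2]),0],[-np.sin(p[2]),np.cos(p[2]),0],[0,0,-1]]).T
    print('turn',(Rm.inv()*R.from_matrix(G)).as_rotvec(degrees=True).round(2),'t',o['t'],'F',o['contact_force'].round(2),'pos',o['eef_pos'].round(4),'w',o['gripper_width'])
E
sed -i 's/G=.*/G=np.array([[-np.cos(p[2]),-np.sin(p[2]),0],[-np.sin(p[2]),np.cos(p[2]),0],[0,0,-1]]).T/' h.py
python3 -c "
from h import *
to((.40,.42,.27),(.5,.1,.27),(.5077,-.1344,.12))"
```

```text
shift [-0.2933 -0.1743 -0.0391]
shift [-0.4639 -0.4629 -0.0387]
shift [-0.525  -0.6892  0.1115]
turn [-6.000e-02 -1.000e-02 -2.969e+01] t 0.2 F [ 0.55  0.02 -0.18] pos [0.1544 0.6568 0.2307] w 1.0013613741841696
```

Emit:
arm_command(commands=[-0.04,-0.024,-0.02,0,0,-4,0.5,-0.08,-0.048,-0.04,0,0,-8,0,-0.12,-0.072,-0.04,0,0,-12,0,-0.16,-0.096,-0.04,0,0,-16,0,-0.2,-0.12,-0.04,0,0,-20,0,-0.24,-0.144,-0.04,0,0,-24,0,-0.28,-0.168,-0.04,0,0,-28,0,-0.293,-0.174,-0.039,0,0,-29.7,0])

```text
t: 1.0
eef_pos: [0.4045, 0.4154, 0.2705]
tool_rot: [0.001, -0.14, 0.99, -0.001]
contact_force: [-0.6, 0.5, 0.3]
gripper_width: 0.001
grasp_force: 0.0
```

```bash
python3 -c "
from h import *
to((.5,.1,.27),(.5077,-.1344,.12))"
```

```text
shift [-0.004  -0.3295  0.0013]
shift [ 0.0541 -0.5564  0.1518]
turn [-0.14  0.08 -0.31] t 1.0 F [-0.58  0.48  0.25] pos [0.4045 0.4154 0.2705] w 0.0013317529427842993
```

Emit:
arm_command(commands=[0,-0.045,0,0,0,0,0,0,-0.09,0,0,0,0,0,0,-0.135,0,0,0,0,0,0,-0.18,0,0,0,0,0,0,-0.225,0,0,0,0,0,0,-0.27,0,0,0,0,0,0,-0.315,0,0,0,0,0,0.01,-0.36,0,0,0,0,0])

```text
t: 1.8
eef_pos: [0.4931, 0.071, 0.2704]
tool_rot: [0.0, -0.143, 0.99, -0.0]
contact_force: [0.9, -0.5, -0.3]
gripper_width: 0.0
grasp_force: 0.0
```

```bash
python3 -c "
from h import *
to((.5077,-.1344,.16),(.5077,-.1344,.10))"
```

```text
shift [ 0.0444 -0.2011  0.1104]
shift [ 0.0445 -0.2011  0.1704]
turn [-0.01  0.05  0.03] t 1.8 F [ 0.86 -0.5  -0.31] pos [0.4931 0.071  0.2704] w 0.0004542145343575084
```

Emit:
arm_command(commands=[0.01,-0.045,0.01,0,0,0,0,0.02,-0.09,0.03,0,0,0,0,0.03,-0.13,0.06,0,0,0,0,0.04,-0.17,0.09,0,0,0,0,0.0444,-0.201,0.12,0,0,0,0,0.0444,-0.201,0.16,0,0,0,0,0.0444,-0.201,0.18,0,0,0,0,0.0444,-0.201,0.18,0,0,0,0])

```text
t: 2.6
eef_pos: [0.5043, -0.1325, 0.0876]
tool_rot: [-0.003, -0.143, 0.99, 0.001]
contact_force: [-0.4, 0.6, -0.8]
gripper_width: -0.003
grasp_force: 0.0
```

```bash
python3 - <<'E'
from h import *
to((.5077,-.1344,.06))
ims=[]
for n,L in(('top',(.5077,-.1344,.06)),('scene',(.5077,-.1344,.06))):
    r=read_camera(n);u,v=proj(r,np.array([L]))[0].astype(int)
    ims.append(cv2.resize(r['img'][v-32:v+32,u-32:u+32,::-1],(400,400),interpolation=cv2.INTER_CUBIC))
cv2.imwrite('pics/n1.png',np.hstack(ims))
E
```

```text
shift [-0.0028 -0.0028  0.0275]
turn [ 0.12 -0.33 -0.02] t 2.6 F [-0.43  0.56 -0.83] pos [ 0.5043 -0.1325  0.0876] w -0.0025721503153038356
```

View pics/n1.png

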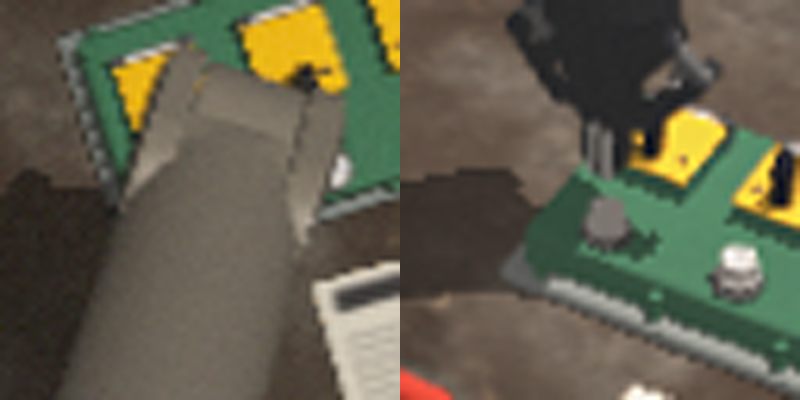

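The fingertips sit just above the left bolt (tip at about (600,175), head at about (606,203) in the right half). Next I press down in small steps.

Emit:
arm_command(commands=[0,0,0.01,0,0,0,0,0,0,0.02,0,0,0,0,0,0,0.02,0,0,0,0])

```text
t: 3.0
eef_pos: [0.5062, -0.1322, 0.0696]
tool_rot: [-0.001, -0.144, 0.99, 0.0]
contact_force: [0.7, 1.1, -0.3]
gripper_width: 0.003
grasp_force: 0.0
```

```bash
python3 -c "
from h import *
to((.5077,-.1344,.06))"
```

```text
shift [-0.0008 -0.0025  0.0095]
turn [ 0.04 -0.06  0.05] t 3.0 F [ 0.73  1.06 -0.3 ] pos [ 0.5062 -0.1322  0.0696] w 0.002769653293797269
```

Emit:
arm_command(commands=[0,-0.001,0.004,0,0,0,0,0,-0.001,0.008,0,0,0,0,0,-0.001,0.011,0,0,0,0,0,-0.001,0.012,0,0,0,0,0,-0.001,0.012,0,0,0,0])

```text
t: 3.5
eef_pos: [0.507, -0.1337, 0.0582]
tool_rot: [-0.0, -0.143, 0.99, 0.0]
contact_force: [-0.4, -1.1, 0.4]
gripper_width: 0.001
grasp_force: 0.0
```

Emit:
arm_command(commands=[0,0,0.001,0,0,0,0,0,0,0.002,0,0,0,0,0,0,0.002,0,0,0,0])

```text
t: 3.8
eef_pos: [0.5071, -0.1337, 0.0563]
tool_rot: [0.0, -0.143, 0.99, -0.0]
contact_force: [0.6, -1.0, 0.8]
gripper_width: 0.003
grasp_force: 0.1
```

Emit:
arm_command(commands=[0,0,0.001,0,0,0,0,0,0,0.002,0,0,0,0,0,0,0.002,0,0,0,0])

```text
t: 4.1
eef_pos: [0.5071, -0.1336, 0.0542]
tool_rot: [0.0, -0.143, 0.99, -0.0]
contact_force: [-0.4, -0.3, -0.3]
gripper_width: -0.001
grasp_force: 0.1
```

```bash
python3 - <<'E'
from h import *
r=read_camera('scene');u,v=proj(r,np.array([(.5077,-.1344,.06)]))[0].astype(int);print(u,v)
cv2.imwrite('pics/n2.png',cv2.resize(r['img'][v-30:v+20,u-30:u+50,::-1],(800,500),interpolation=cv2.INTER_CUBIC))
print(get_obs()['eef_pos'],proj(r,get_obs()['eef_pos'][None]))
E
```

```text
331 218
[ 0.507033   -0.13363006  0.05416363] [[331.11416089 220.07106942]]
```

View pics/n2.png

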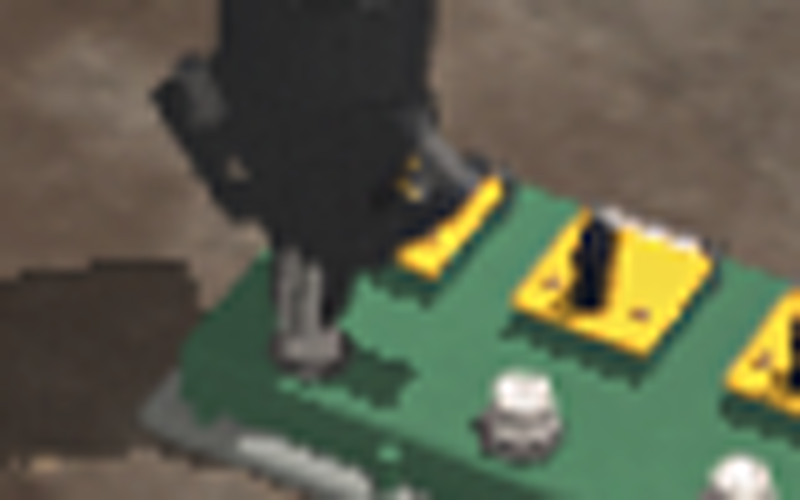

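The fingers are right over the left head at crop (305,335), with only about 4 px of head showing below. The bolt may already be sinking, so I'll press on to find the stop.

Emit:
arm_command(commands=[0,0,0.001,0,0,0,0,0,0,0.002,0,0,0,0,0,0,0.002,0,0,0,0])

```text
t: 4.45
eef_pos: [0.5071, -0.1337, 0.0539]
tool_rot: [0.0, -0.143, 0.99, 0.001]
contact_force: [-6.5, 2.0, 22.4]
gripper_width: -0.004
grasp_force: 11.1
```

Emit:
arm_command(commands=[0,0,0.001,0,0,0,0,0,0,0.001,0,0,0,0])

```text
t: 4.65
eef_pos: [0.5072, -0.1337, 0.0538]
tool_rot: [0.0, -0.143, 0.99, 0.001]
contact_force: [-10.2, 2.5, 32.5]
gripper_width: -0.001
grasp_force: 16.6
```

Contact at z≈0.054, which suggests the left bolt went down 6 mm. The middle bolt will confirm it.

Emit:
arm_command(commands=[0,0,-0.02,0,0,0,0,0,0,-0.04,0,0,0,0,0,-0.04,-0.045,0,0,0,0,0,-0.085,-0.04,0,0,0,0,0,-0.085,-0.035,0,0,0,0,0,-0.085,-0.03,0,0,0,0,0,-0.085,-0.03,0,0,0,0])

```text
t: 5.35
eef_pos: [0.5301, -0.2137, 0.08]
tool_rot: [-0.001, -0.144, 0.99, 0.001]
contact_force: [0.3, -0.5, 0.1]
gripper_width: 0.002
grasp_force: 0.0
```

```bash
python3 - <<'E'
from h import *
to((.5318,-.2159,.06))
r=read_camera('scene');u,v=331,218
cv2.imwrite('pics/n3.png',cv2.resize(r['img'][v-30:v+20,u-30:u+50,::-1],(800,500),interpolation=cv2.INTER_CUBIC))
E
```

```text
shift [-0.001  -0.0026  0.02  ]
turn [ 0.12 -0.12  0.07] t 5.35 F [ 0.28 -0.47  0.05] pos [ 0.5301 -0.2137  0.08  ] w 0.0017091838587426668
```

View pics/n3.png

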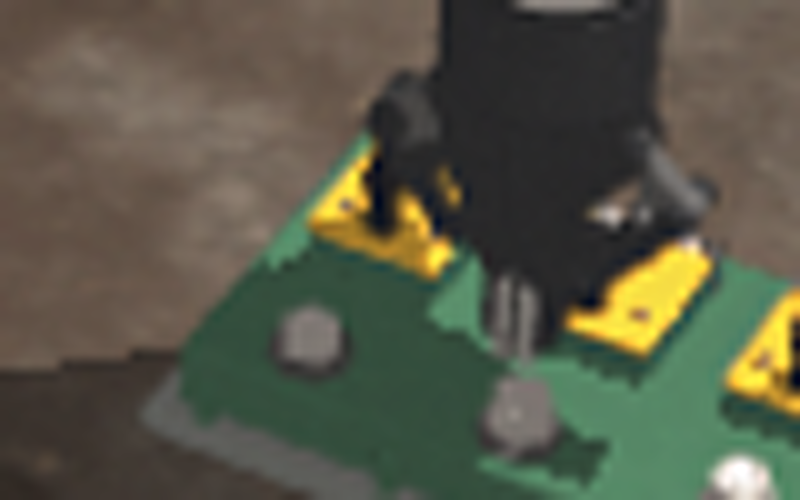

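The left head at (310,340) now shows clearly less height than the middle one at (518,412), so it has sunk. Middle tap next.

Emit:
arm_command(commands=[0,-0.001,0.008,0,0,0,0,0,-0.001,0.016,0,0,0,0,0,-0.001,0.019,0,0,0,0,0,-0.001,0.021,0,0,0,0,0,-0.001,0.0215,0,0,0,0,0,-0.001,0.0215,0,0,0,0])

```text
t: 6.0
eef_pos: [0.531, -0.2156, 0.0601]
tool_rot: [-0.0, -0.143, 0.99, 0.001]
contact_force: [-2.6, 2.3, 5.2]
gripper_width: -0.001
grasp_force: 2.8
```

Emit:
arm_command(commands=[0,0,0.0005,0,0,0,0,0,0,0.0005,0,0,0,0])

```text
t: 6.2
eef_pos: [0.531, -0.2156, 0.06]
tool_rot: [-0.0, -0.143, 0.99, 0.001]
contact_force: [-4.2, 2.2, 10.9]
gripper_width: -0.0
grasp_force: 5.1
```

Emit:
arm_command(commands=[0,0,-0.02,0,0,0,0,0,-0.03,-0.03,0,0,0,0,0,-0.06,-0.03,0,0,0,0,0,-0.085,-0.025,0,0,0,0,0,-0.085,-0.015,0,0,0,0,0,-0.085,-0.006,0,0,0,0,0,-0.085,-0.002,0,0,0,0,0,-0.085,0,0,0,0,0])

```text
t: 7.0
eef_pos: [0.5548, -0.2961, 0.0599]
tool_rot: [-0.001, -0.144, 0.99, 0.001]
contact_force: [-9.1, 5.5, 25.4]
gripper_width: -0.003
grasp_force: 12.6
```

Emit:
arm_command(commands=[0,0,0,0,0,0,0,0,0,0,0,0,0,0])

```text
t: 7.2
eef_pos: [0.5547, -0.296, 0.06]
tool_rot: [-0.001, -0.144, 0.99, 0.001]
contact_force: [-5.1, 2.5, 10.8]
gripper_width: 0.001
grasp_force: 5.5
```

Right is tight as well, so the loose bolt is the left one. I'll lift, open the fingers and move over the left lug.

Emit:
arm_command(commands=[0,0,-0.04,0,0,0,0,0,0,-0.08,0,0,0,0.5,0,0.045,-0.08,0,0,0,0.5,-0.02,0.085,-0.08,0,0,0,0.5,-0.04,0.125,-0.08,0,0,0,0.5,-0.055,0.165,-0.08,0,0,0,0.5,-0.055,0.17,-0.08,0,0,0,0.5,-0.055,0.17,-0.08,0,0,0,0.5])

```text
t: 8.0
eef_pos: [0.5598, -0.1161, 0.139]
tool_rot: [-0.0, -0.146, 0.989, 0.001]
contact_force: [0.0, 0.1, -0.1]
gripper_width: 0.503
grasp_force: 0.0
```

```bash
python3 - <<'E'
from h import *
to((.5605,-.1188,.068))
r=read_camera('scene');u,v=proj(r,np.array([(.5605,-.1188,.087)]))[0].astype(int);print(u,v)
cv2.imwrite('pics/n4.png',cv2.resize(r['img'][v-35:v+25,u-40:u+40,::-1],(800,600),interpolation=cv2.INTER_CUBIC))
E
```

```text
shift [ 0.     -0.0029  0.071 ]
turn [ 0.07 -0.03  0.3 ] t 8.0 F [ 0.02  0.13 -0.08] pos [ 0.5598 -0.1161  0.139 ] w 0.5027292491509956
338 204
```

View pics/n4.png

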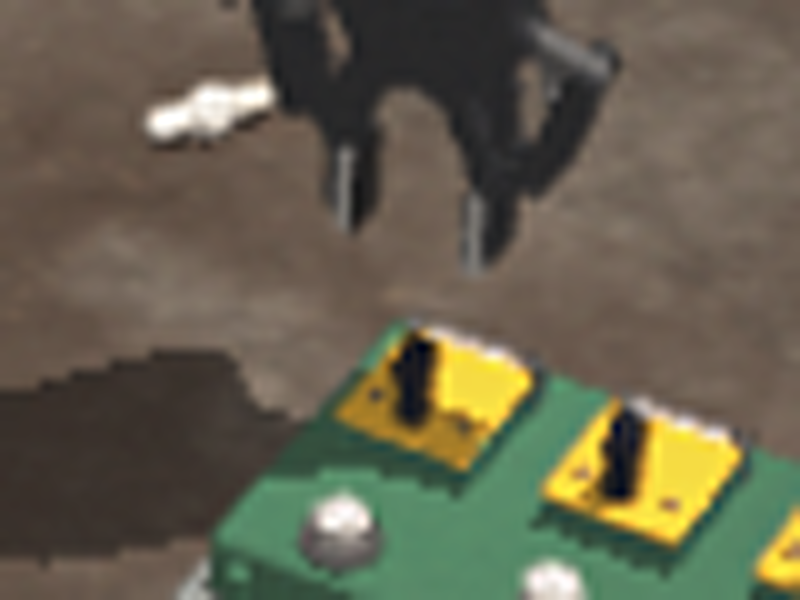

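The open fingers straddle the left lug (lug head at (415,350), fingertips at (345,230) and (475,265)). Descend and close.

Emit:
arm_command(commands=[0,-0.002,0.03,0,0,0,0.5,0,-0.002,0.05,0,0,0,0.5,0,-0.002,0.062,0,0,0,0.5,0,-0.002,0.069,0,0,0,0.5,0,-0.002,0.07,0,0,0,0.5,0,-0.002,0.07,0,0,0,0.3,0,-0.002,0.07,0,0,0,0.1,0,-0.002,0.07,0,0,0,0.0], force=50)

```text
t: 8.85
eef_pos: [0.5604, -0.1188, 0.0701]
tool_rot: [-0.0, -0.144, 0.99, 0.002]
contact_force: [-2.9, 5.8, 5.4]
gripper_width: 0.129
grasp_force: 49.7
```

Emit:
arm_command(commands=[0,0,0,0,0,0,0,0,0,0,0,0,0,0,0,0,0,0,0,0,0])

```text
t: 9.15
eef_pos: [0.5604, -0.1188, 0.0701]
tool_rot: [-0.0, -0.144, 0.99, 0.001]
contact_force: [-4.0, 5.5, 4.8]
gripper_width: 0.131
grasp_force: 49.6
```

```bash
python3 - <<'E'
from h import *
to((.5605,-.1188,.068))
# arc of the grasp point in the housing frame, tool kept upright, as tool-frame shifts from here
r0=np.array([-.05,.031])
for a in np.arange(0,1.26,.1): # opening: up and over toward +x
    c,s=np.cos(a),np.sin(a);x=c*r0[0]+s*r0[1];z=-s*r0[0]+c*r0[1]
    print(round(a,2),'tool dx',round(-(x-r0[0]),4),'dz',round(-(z-r0[1]),4))
E
```

```text
shift [-0.0001 -0.      0.0021]
turn [0.16 0.01 0.09] t 9.15 F [-4.03  5.49  4.79] pos [ 0.5604 -0.1188  0.0701] w 0.13056824922333896
0.0 tool dx -0.0 dz -0.0
0.1 tool dx -0.0033 dz -0.0048
0.2 tool dx -0.0072 dz -0.0093
0.3 tool dx -0.0114 dz -0.0134
0.4 tool dx -0.016 dz -0.017
0.5 tool dx -0.021 dz -0.0202
0.6 tool dx -0.0262 dz -0.0228
0.7 tool dx -0.0317 dz -0.0249
0.8 tool dx -0.0374 dz -0.0265
0.9 tool dx -0.0432 dz -0.0274
1.0 tool dx -0.0491 dz -0.0278
1.1 tool dx -0.0549 dz -0.0276
1.2 tool dx -0.0608 dz -0.0268
```

Lug pinched (about 11 mm wide). I'll lift along the arc to about 1.1 rad.

Emit:
arm_command(commands=[-0.0017,0,-0.0025,0,0,0,0,-0.0033,0,-0.0048,0,0,0,0,-0.0052,0,-0.0071,0,0,0,0,-0.0072,0,-0.0093,0,0,0,0,-0.0093,0,-0.0114,0,0,0,0,-0.0114,0,-0.0134,0,0,0,0,-0.016,0,-0.017,0,0,0,0,-0.021,0,-0.0202,0,0,0,0])

```text
t: 9.95
eef_pos: [0.5768, -0.114, 0.0878]
tool_rot: [-0.004, -0.143, 0.99, 0.001]
contact_force: [-6.9, 3.2, -8.4]
gripper_width: 0.128
grasp_force: 48.6
```

Emit:
arm_command(commands=[-0.0052,0,-0.0026,0,0,0,0,-0.0107,0,-0.0047,0,0,0,0,-0.0164,0,-0.0063,0,0,0,0,-0.0222,0,-0.0072,0,0,0,0,-0.0281,0,-0.0076,0,0,0,0,-0.0339,0,-0.0074,0,0,0,0,-0.0339,0,-0.0074,0,0,0,0,-0.0339,0,-0.0074,0,0,0,0])

```text
t: 10.75
eef_pos: [0.6101, -0.1043, 0.0964]
tool_rot: [-0.003, -0.143, 0.99, 0.002]
contact_force: [-9.3, 5.0, 1.6]
gripper_width: 0.127
grasp_force: 48.8
```

```bash
python3 - <<'E'
from h import *
to((.5605,-.1188,.068))
r=read_camera('scene');u,v=338,204
cv2.imwrite('pics/n5.png',cv2.resize(r['img'][v-35:v+25,u-40:u+40,::-1],(800,600),interpolation=cv2.INTER_CUBIC))
E
```

```text
shift [0.0515 0.0001 0.0288]
turn [ 0.23 -0.35  0.03] t 10.75 F [-9.32  4.98  1.58] pos [ 0.6101 -0.1043  0.0964] w 0.12674946920751354
```

View pics/n5.png

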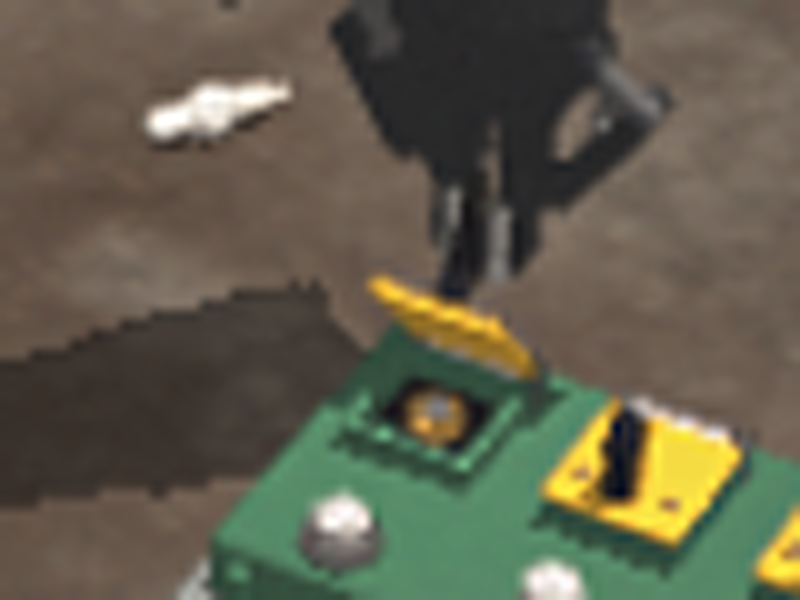

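The left cap stands about 1 rad open, with the nut visible at (437,412), the lug still between the fingers and the middle cap shut. I'll hold briefly, then hand in.

Emit:
arm_command(commands=[0,0,0,0,0,0,0,0,0,0,0,0,0,0,0,0,0,0,0,0,0,0,0,0,0,0,0,0,0,0,0,0,0,0,0])

```text
t: 11.3
eef_pos: [0.6101, -0.1043, 0.0965]
tool_rot: [-0.003, -0.143, 0.99, 0.002]
contact_force: [-10.0, 5.9, 1.2]
gripper_width: 0.129
grasp_force: 48.8
```

```bash
python3 -c "
from station import *
print(hand_in())"
```

```text
the job is handed in; nothing more can be done
None
```

I tapped all three bolts from left to right, harder than 5 N (peaks about 33, 11 and 25 N): the left one sank about 6 mm, and its cap is held about 1 rad open in the gripper, handed in at 11.3 s; no verdict was returned.

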